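# Line up and lock the castle nut of a leaning fixture spindle

## Task

Tighten the castle nut on the fixture's leaning spindle (clockwise, looking down onto the spindle's end) just to the next slot that lines up with the spindle's cross hole, without going past it. Then push the red-knobbed locking pin fully home through the slot and the hole, let go, and leave the other things on the bench where they are.

Things in the scene. Friction and masses are not known exactly. Their poses are not given: they have to be found in the camera images.
- spindle: Steel spindle, 24 mm diameter, square to the fixture's sloping black face, leaning 30 degrees from vertical towards the robot's side (yaw up to 20 degrees). Origin: where its axis meets the face, 85 mm above the bench. z: outwards along the spindle; y: level, along the cross hole, to the side where the locking pin waits; x: up the slope, away from the robot. The face is 130 (x) by 190 (y) mm.
- spindle_end (a point): Centre of the spindle's end, 66 mm from the face; spindle's axes. A yellow stripe across the end runs parallel to the cross hole, whose centre is 55 mm from the face. From the face outwards: collar of 38 mm diameter 0 to 20 mm, nut 20 to 62 mm. On the face, only a plate 8 mm thick (x -63 to 7, y -70 to -40 mm) lies near the nut, apart from the pin and its guide.
- nut (a joint): Brass castle nut: angle in rad, growing as it is tightened (clockwise seen from the spindle's end: about minus z of the spindle); no travel along the axis. At 0 a pair of slots lines up with the cross hole and the pin. It starts 0.35 to 0.95 rad short of 0, so 0 is the next slot. The pin fits within 0.14 rad either side. It turns stiffly (0.25 N m) and stays where it is left.
- nut_grip (a point): On the nut's axis, halfway up its hexagon, 34 mm from the face. Hexagon: 50 mm across flats, 20 to 48 mm from the face. Above it the crown, 45 mm diameter, 14 mm tall, with six slots 11 mm wide, each over the middle of a flat. Axes turn with the nut: z out along the spindle, y through the middle of a flat and its slot (the spindle's axes at 0).
- pin (a joint): Captive locking pin, a 5 mm steel rod sliding level along the spindle's y: distance in m by which it is drawn out. 0: fully home against its stop, tip 20 mm beyond the spindle's axis; the tip enters the nut's crown at 0.043. It starts at 0.047 to 0.055 (limit 0.056), slides with 2.5 N of friction and stays where it is left.
- pin_knob (a point): Centre of the pin's red knob, a disc 22 mm in diameter and 14 mm thick along the pin, 55 mm above the plane of the black face; 100 mm from the spindle's axis when home, plus the drawn-out distance. Axes as the spindle's. It can be pinched across (along x) or pushed on its outer side; home, 9 mm are left between it and the guide block.
- pin_guide (a point): Centre of the top of the aluminium block that guides the pin: 22 mm (x) by 24 mm (y), 72 mm from the spindle's axis along y, its top 66 mm from the black face. Keep the fingers clear of it and of the pin's rod when gripping the nut: grip across flats that lie away from the spindle's y. Axes as the spindle's.
- fixture: The fixture, fixed to the bench: aluminium base 170 x 260 x 12 mm carrying the sloping black face. Origin on the bench under the spindle's foot; z up, y along the cross hole, the base reaches from y -160 to +100 mm, x -85 to +85 mm.
- spare_nut: Spare brass castle nut (50 mm across flats, 42 mm tall) standing loose on the base at the side away from the pin; not to be used. Origin at the centre of its underside.
- wrench: Loose steel wrench lying on the bench beside the fixture; leave alone.
- screwdriver: Loose screwdriver with red handle lying on the bench beside the fixture; leave alone.
- tray: Loose blue parts tray, 130 x 170 x 35 mm, at the side; leave alone.
- jar: White jar with black cap, 64 mm diameter, 75 mm tall, at the side; leave alone.

How it is judged:
On the way, in this order (a step that is already met when the one before it is completed fails the run):
1. the next slot of the nut lines up with the cross hole (within 0.14 rad) with the pin not yet pushed in (value of joint nut between -0.14 and 0.14 rad and value of joint pin above 0.038 m), for 0.2 s.
2. the pin is fully home (value of joint pin below 0.004 m), for 0.2 s.
At the end, for the whole second after the job is handed in: The nut stands within 0.14 rad of the next slot's alignment with the cross hole, the pin is within 4 mm of fully home, both at rest and released (value of joint nut between -0.14 and 0.14 rad and value of joint pin below 0.004 m and velocity of joint nut between -0.05 and 0.05 rad/s and velocity of joint pin between -0.01 and 0.01 m/s); the robot touches nothing.
It fails at once if the nut is turned well past the next slot (more than 0.3 rad) (value of joint nut above 0.3 rad).
It fails at once if the pin is driven into the nut while no slot lines up (value of joint pin below 0.038 m and (value of joint nut below -0.17 rad or value of joint nut above 0.17 rad)).
It fails at once if a loose bystander is moved by more than 30 mm (distance of any of spare_nut, wrench, screwdriver, tray, jar from where it was at the start of the episode above 0.03 m).
It also fails if it takes over 45 s, if anything falls off the work surface, if the arm or the gripper's body presses on something with over 40 N, if the wrist force passes 120 N, or if a joint passes its speed limit or range.

## Robot

A 7-joint arm with a two-finger parallel gripper is mounted at the origin on the work surface. World frame = base frame: x ahead of the robot, y to its left, z up, the work surface at z = 0. Lengths are in m, angles in rad, forces in N, time in s.
With the tool pointing down it reaches from about 0.4 to 0.85 m from the base axis. Payload 4.5 kg.
Tool frame: the origin (TCP) lies at the very end of the fingers, on their centre line; the grasp point (between the pads) lies 19 mm behind it; z points along the fingers, x is the direction in which the jaws open and shut, and the axes are right-handed (so a half turn about z gives the same grasp; the last joint's range is limited). The gripper opens to 88 mm and grips with 3 to 60 N. Pads are 18 mm wide; open, the fingers measure 123 mm over their backs; the gripper's body (75 mm by 187 mm) begins 45 mm behind the grasp point.
Start: joints at [1.37, 0.689, -0.195, 1.565, 0.157, 0.902, -0.215], TCP at [0.145, -0.608, 0.239] pointing down, gripper open.
Joint ranges: [-3.01, 3.01], [-0.46, 2.08], [-1.47, 1.51], [0.13, 2.56], [-1, 4.14], [0.04, 2.09], [-2.66, 2.66]. Speed limits (rad/s): [2.57, 2.57, 3.14, 3.14, 3.14, 3.14, 3.14].

## Interface

Orientations are given as a rotation vector (axis times angle).
In Python, from workcell import env, eyes gives the robot as it stands. The module is installed in compiled form; this text tells all that it offers.
- The arm moves only by the tool carry_out, never from a script. Its argument "increments" is a list of rows, each a list of 6 numbers: the shift along the world's x, y, z in cm, then the turn, a rotation vector about the world's x, y, z in rad. In form: [[tx, ty, tz, rx, ry, rz], ...]. A call has 1 to 8 rows; each row is the pose to reach, as a shift and turn from the pose commanded when the call began; what a row does not reach only later rows make up. A row lasts 1/8 s, in which the tool goes at most 62.5 mm and 10.7 degrees, less where a joint would pass 70% of its speed; a pose out of reach is approached as far as the arm can. A call with a gripper value outside its range is refused whole. "fingers" is the finger opening in cm, from 0 to 8.81, set as the call begins (left out, the last holds). The fingers move at their own pace and stop on an object; "force" is the grip in N (left out, the last holds). Time passes only in rows, so rows that repeat a pose let the fingers close. It gives the time, the measured TCP pose, the force and the opening at its end, in the units of the state.
- env.sense(): the state, without advancing time (a new reading comes with each control period).
- eyes.read_camera(name): name is "scene" or "top" or "wrist"; returns the picture (480x640x3 uint8, red, green, blue); there is no depth.
- eyes.get_calibration(name): a dict with "fov_y" (degrees; the focal length in pixels is half the picture's height over the tangent of half this angle, whatever the lens; pixels are square), "cx", "cy" (the principal point, pixels), "dist_coeffs" ([k1, k2, p1, p2, k3] as OpenCV has them; the pictures are not rectified), "rvec" (rotation vector, rad) and "tvec" (3), from world to camera coordinates, as OpenCV has them; the wrist camera has in their place "mount" (4x4, takes a point from camera to tool coordinates, whose origin is the TCP and whose axes are the tool frame's). Camera axes: x right, y down, z forward; pixel columns grow to the right and rows downward; lengths in m; the calibration is good to about 2 mm. A picture is of the moment at which its call begins: read the wrist's pose just before it. get_calibration takes no time and is no camera call.
- env.close_job(): hands the job in, once; it reports no verdict.
The state is a dict: "clock": time; "qpos": joint angles; "dq": joint speeds; "joint_efforts": joint torques, N m; "position": TCP position; "ee_rot": TCP orientation; "wrist_force": force on the tool from outside, world axes, zero at the start; "torque": the same for the moment, N m; "opening": finger opening in m.
Only numpy, scipy, OpenCV 4.12 (cv2) and the standard library are available. Lean on these libraries where they do the work, as an engineer would, in place of code of your own. Each camera call takes 0.05 s, during which the arm holds its last target. There are 200 camera calls.

## Working session

There is one attempt and no reset: what is moved stays moved. The work goes in short steps, Python scripts to look and compute and a tool call to move; the robot and the scene stay as the last step left them, time stands still between calls to the robot, and variables do not carry over. Pictures are saved under pics/ and viewed, about 8 in all and at most 12, crops included, and the job is handed in when it is done.

Besides the shell and the picture viewer there is one more tool, called after "Emit:" as name([rows], argument=value, ...), one row to a line, values as JSON. carry_out: Moves the arm, as the interface text tells. Its arguments: {"type":"object","properties":{"increments":{"type":"array"},"fingers":{"type":"number"},"force":{"type":"number"}},"required":["increments"]}

```bash
mkdir -p pics
python3 - <<'E'
from workcell import env, eyes
import cv2,json
for n in("scene","top","wrist"):
    c=eyes.get_calibration(n);print(n,c)
for n in("scene","top"):
    cv2.imwrite(f"pics/{n}0.png",eyes.read_camera(n)[:,:,::-1])
print(env.sense())
E
```

```text
scene {'fov_y': 54.3077860213724, 'cx': 316.0255610209407, 'cy': 240.48662248099444, 'dist_coeffs': array([-0.12165107,  0.        ,  0.        ,  0.        ,  0.        ]), 'rvec': array([ 0.80557879,  2.76763281, -0.77886821]), 'tvec': array([ 0.45921688, -0.20933878,  1.23891846])}
top {'fov_y': 47.19229141400989, 'cx': 323.9879787802455, 'cy': 238.9479405349059, 'dist_coeffs': array([-0.12290482,  0.        ,  0.        ,  0.        ,  0.        ]), 'rvec': array([ 2.10536276, -2.16235431,  0.17450476]), 'tvec': array([0.00801507, 0.55386294, 1.18700183])}
wrist {'fov_y': 66.36370512081338, 'cx': 323.6442849269416, 'cy': 242.22383303204978, 'dist_coeffs': array([-0.07495291,  0.        ,  0.        ,  0.        ,  0.        ]), 'mount': array([[ 9.99999169e-01, -5.64094764e-04,  1.15899265e-03,
         5.63466831e-04],
       [ 1.73874768e-04,  9.49970629e-01,  3.12339197e-01,
        -8.21597779e-02],
       [-1.27719788e-03, -3.12338736e-01,  9.49969938e-01,
        -1.46945971e-01],
       [ 0.00000000e+00,  0.00000000e+00,  0.00000000e+00,
         1.00000000e+00]])}
{'clock': 0.1, 'qpos': array([ 1.3697998 ,  0.68984224, -0.19451781,  1.56618069,  0.15730581,
        0.9025173 , -0.21511981]), 'dq': array([ 0.00058052, -0.002838  ,  0.00016916, -0.00191987, -0.00029661,
       -0.00057794, -0.00133275]), 'joint_efforts': array([-2.60951063e-03, -5.28500354e+01, -1.27098821e+00, -1.53837079e+01,
       -5.24800492e-02,  2.03944888e-03,  4.20334914e-05]), 'position': array([ 0.14523334, -0.60733978,  0.23804211]), 'ee_rot': array([-2.46571745e+00,  1.94535838e+00,  2.03560956e-03]), 'wrist_force': array([-0.3383194 ,  0.37668391,  0.73049708]), 'torque': array([ 0.09342154,  0.02025474, -0.01962404]), 'opening': 0.08809566403560556}
```

View pics/scene0.png

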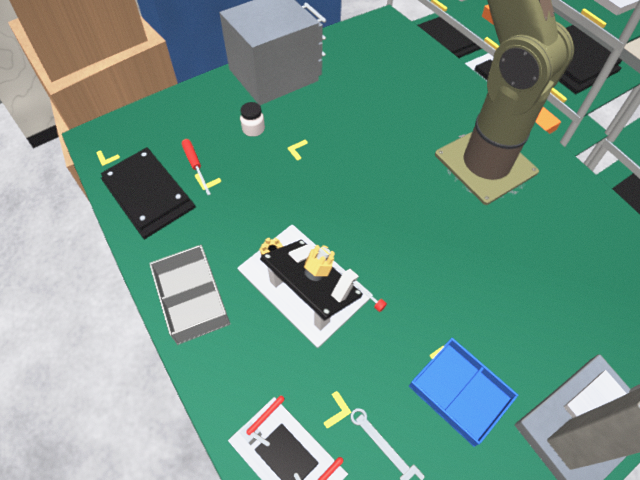

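View pics/top0.png

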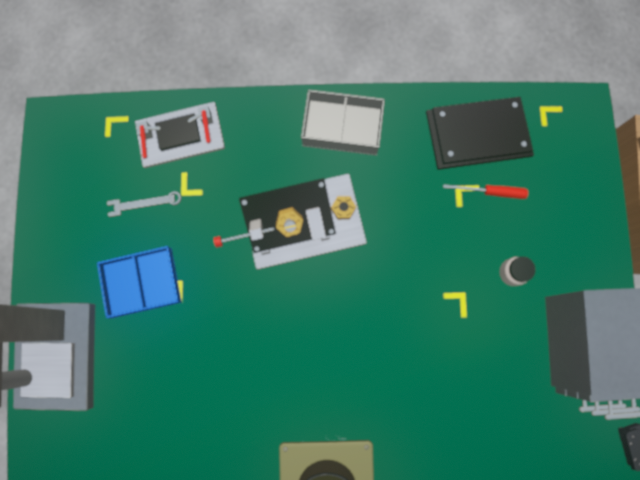

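The top picture shows the fixture, with the nut at about (290,222), the knob at (217,241), the guide at (256,229) and the spare nut at (343,207). The pin is on the world +y side. I'll make a first estimate and then look with the wrist camera.

```bash
cat > h.py <<'E'
import numpy as np, cv2
from scipy.spatial.transform import Rotation as R
from workcell import env, eyes
def cam(n, s=None):
    c=eyes.get_calibration(n); f=240/np.tan(np.radians(c["fov_y"]/2))
    K=np.array([[f,0,c["cx"]],[0,f,c["cy"]],[0,0,1]]); d=np.array(c["dist_coeffs"])
    if "mount" in c:
        T=np.eye(4);T[:3,:3]=R.from_rotvec(s["ee_rot"]).as_matrix();T[:3,3]=s["position"]
        W=np.linalg.inv(T@c["mount"]); return K,d,R.from_matrix(W[:3,:3]).as_rotvec(),W[:3,3]
    return K,d,c["rvec"],c["tvec"]
def proj(C,P):
    return cv2.projectPoints(np.atleast_2d(P).astype(float),C[2],C[3],C[0],C[1])[0][:,0]
def ray_z(C,uv,z):
    p=cv2.undistortPoints(np.array([[uv]],float),C[0],C[1])[0,0]
    M=R.from_rotvec(C[2]).as_matrix(); o=-M.T@C[3]; r=M.T@np.r_[p,1]
    return o+r*(z-o[2])/r[2]
def frame(x,y,yaw):  # spindle frame: origin, axes columns
    Rz=R.from_euler('z',yaw).as_matrix(); a=np.radians(30)
    ax=Rz@np.array([[np.cos(a),0,-np.sin(a)],[0,1,0],[np.sin(a),0,np.cos(a)]])
    return np.array([x,y,.085]),ax
E
python3 - <<'E'
from h import *
C=cam("top")
e=ray_z(C,(290,222),.142);k=ray_z(C,(217,241),.1326);g=ray_z(C,(256,229),.142)
print(e,k,g)
c=ray_z(C,(308,474),0);print(c)
d=k-e
# knob and end differ by x offset of 11mm*sin30 along -x'
yaw=np.arctan2(-d[0],d[1]);print(yaw,np.hypot(*d[:2]))
o,A=frame(0,0,yaw);print("origin",e-A[:,2]*.066)
E
```

```text
[0.57546336 0.06291722 0.142     ] [0.54111778 0.21733241 0.1326    ] [0.56261428 0.13390299 0.142     ]
[0.03295001 0.04270357 0.        ]
0.21886087206983965 0.1581887159844294
origin [0.60767616 0.07008211 0.08484232]
```

```bash
cat >> h.py <<'E'
def toolrot(A,phi): # jaws at angle phi (deg) from spindle x, tool z = -spindle z
    p=np.radians(phi); x=np.cos(p)*A[:,0]+np.sin(p)*A[:,1]; z=-A[:,2]
    return np.c_[x,np.cross(z,x),z]
def inc(s,p,Rm):
    dr=(R.from_matrix(Rm)*R.from_rotvec(s["ee_rot"]).inv()).as_rotvec()
    return np.round((p-s["position"])*100,2),np.round(dr,3),round(float(np.degrees(np.linalg.norm(dr))),1)
E
python3 - <<'E'
from h import *
o,A=frame(.6077,.070,.219)
print(inc(env.sense(),o+A[:,2]*.216,toolrot(A,0)))
E
```

```text
(array([35.7 , 65.39,  3.4 ]), array([-0.308, -0.493,  1.516]), 93.0)
```

Emit:
carry_out([
  [5,4,1,-0.03,-0.05,0.15],
  [10,8,2,-0.06,-0.1,0.3],
  [15,12,3,-0.09,-0.15,0.46],
  [19,17,3.4,-0.12,-0.2,0.61],
  [23,22,3.4,-0.15,-0.25,0.76],
  [26,27,3.4,-0.18,-0.3,0.91],
  [29,33,3.4,-0.22,-0.35,1.06],
  [32,39,3.4,-0.25,-0.4,1.21],
])

```text
clock: 1.1
position: [0.4591, -0.2291, 0.2727]
ee_rot: [-3.014, 0.151, -0.677]
wrist_force: [1.1, -0.3, 0.2]
opening: 0.0883
```

Run:
```python
from h import *
o,A=frame(.6077,.070,.219)
s=env.sense();print(s["clock"],s["qpos"],s["position"],inc(s,o+A[:,2]*.216,toolrot(A,0)))
```

```text
1.1 [ 0.95505798  0.45284446 -0.62453499  2.18953693  0.29790653  0.18419058
  0.05041621] [ 0.45908818 -0.2290624   0.27267131] (array([ 4.32, 27.56, -0.06]), array([-0.063, -0.089,  0.3  ]), 18.3)
```

Emit:
carry_out([
  [2,6,0,-0.02,-0.03,0.1],
  [3,12,0,-0.04,-0.06,0.2],
  [3.7,18,0,-0.06,-0.09,0.3],
  [4.2,23,0,-0.06,-0.09,0.3],
  [4.3,27,0,-0.06,-0.09,0.3],
  [4.3,27.4,0,-0.06,-0.09,0.3],
  [4.3,27.4,0,-0.06,-0.09,0.3],
])

```text
clock: 1.98
position: [0.4891, -0.0042, 0.2655]
ee_rot: [-2.982, -0.306, -0.76]
wrist_force: [0.6, 1.1, 0.1]
opening: 0.0883
```

Run:
```python
from h import *
o,A=frame(.6077,.070,.219)
s=env.sense();print(s["clock"],s["qpos"],s["position"],inc(s,o+A[:,2]*.216,toolrot(A,0)))
np.save("s1.npy",s,allow_pickle=True)
im=eyes.read_camera("wrist");cv2.imwrite("pics/w1.png",im[:,:,::-1])
```

```text
1.975 [ 0.52591594  0.45221629 -0.80451821  2.35864215  1.78345816  0.29794145
 -1.65326316] [ 0.48909052 -0.00424566  0.26550437] (array([1.32, 5.08, 0.66]), array([ 0.006, -0.024,  0.015]), 1.6)
```

View pics/w1.png

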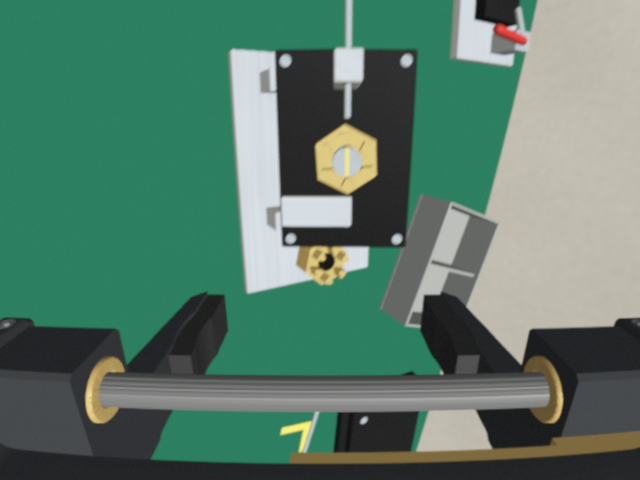

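The wrist view has the nut at (346,158) with its yellow stripe vertical, and the guide at (348,65). The knob is out of view. The arm was still catching up, because it passed near a wrist singularity, so I'll finish the move.

Emit:
carry_out([
  [1,3.5,0.6,0,-0.02,0.01],
  [1.3,5,0.6,0,-0.02,0.01],
  [1.3,5,0.6,0,-0.02,0.01],
  [1.3,5,0.6,0,-0.02,0.01],
])

```text
clock: 2.52
position: [0.5017, 0.0452, 0.2714]
ee_rot: [-2.972, -0.325, -0.786]
wrist_force: [-0.0, -0.5, 0.3]
opening: 0.0881
```

Run:
```python
from h import *
o,A=frame(.6077,.070,.219)
s=env.sense();print(s["clock"],s["qpos"],abs(s["dq"]).max(),s["position"],inc(s,o+A[:,2]*.216,toolrot(A,0)))
np.save("s2.npy",s,allow_pickle=True)
im=eyes.read_camera("wrist");cv2.imwrite("pics/w2.png",im[:,:,::-1])
```

```text
2.525 [ 0.41228474  0.46146861 -0.84332741  2.33761664  1.7374677   0.38182724
 -1.71114857] 0.008371411521571111 [0.50172362 0.04522951 0.27137592] (array([0.06, 0.13, 0.07]), array([ 0.007, -0.006,  0.003]), 0.5)
```

View pics/w2.png

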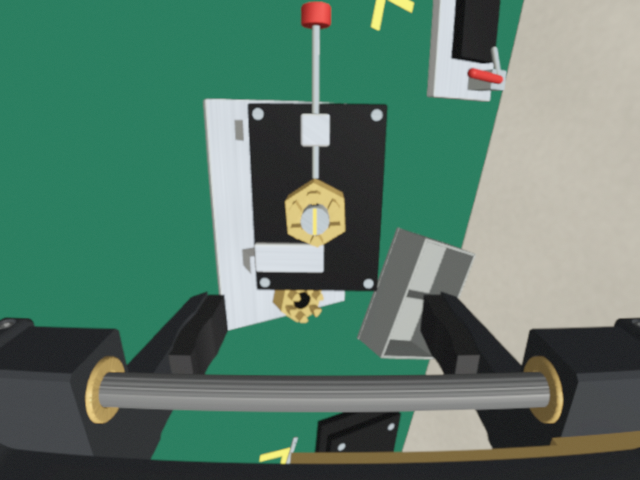

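Knob at (316,14), guide top at (315,122), spindle end at (315,221), with a hexagonal nut around it. Next I'll fit and overlay on an enlarged crop.

```bash
cat >> h.py <<'E'
def hexpts(o,A,q,h): # hex corners at height h; nut turned by q about -z
    a=np.pi/2-q+np.pi/6+np.arange(6)*np.pi/3; r=.025/np.cos(np.pi/6)
    return o+A@np.c_[r*np.cos(a),r*np.sin(a),np.full(6,h)].T if 0 else (o[:,None]+A@np.c_[r*np.cos(a),r*np.sin(a),np.full(6,h)].T).T
E
cat > fit.py <<'E'
from h import *
import sys
from scipy.optimize import least_squares
n=sys.argv[1]
s=np.load(f"s{n}.npy",allow_pickle=True).item(); im=cv2.imread(f"pics/w{n}.png"); C=cam("wrist",s)
b,g,r=[im[:,:,i].astype(int) for i in range(3)]
red=((r>150)&(g<70)&(b<70)).astype(np.uint8)
nl,lab,st,ce=cv2.connectedComponentsWithStats(red); 
for i in range(1,nl):
    if st[i,4]>60: print("red",ce[i],st[i])
E
python3 fit.py 2
python3 - <<'E'
import cv2
im=cv2.imread("pics/w2.png")[90:265,230:400]
cv2.imwrite("pics/c2.png",cv2.resize(im,None,fx=3.4,fy=3.4,interpolation=cv2.INTER_CUBIC))
E
```

```text
red [310.52352941  14.28235294] [304   3  26  22 170]
red [483.34  77.57] [470  70  30  13 100]
```

View pics/c2.png

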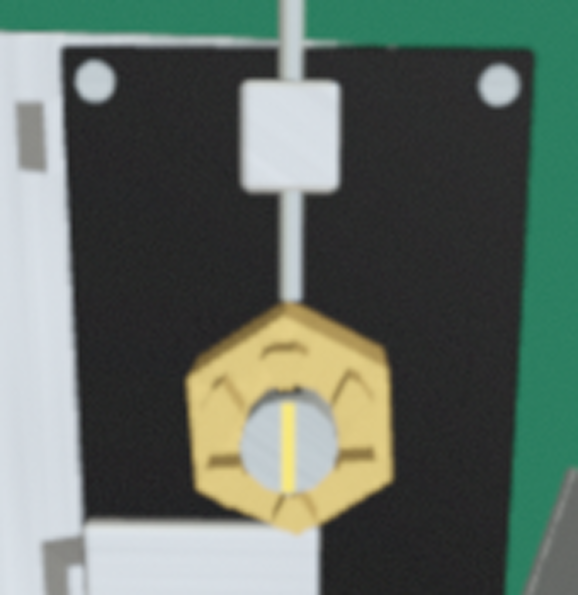

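```bash
cat >> fit.py <<'E'
def run(end,guide,hexc,knob,x0=(.6077,.07,.219,-.55,.05)):
    hexc=np.array(hexc)
    def pred(p):
        o,A=frame(*p[:3]); f=lambda v:o+A@np.array(v)
        H=hexpts(o,A,p[3],.048)
        return proj(C,np.vstack([f([0,0,.066]),f([0,.072,.066]),f([0,.1+p[4],.055]),H]))
    def res(p):
        q=pred(p); H=q[3:]; 
        e=[q[0]-end,q[1]-guide,q[2]-knob if knob is not None else [0,0]]
        for h in hexc: e.append((H-h)[np.argmin(np.linalg.norm(H-h,axis=1))])
        return np.ravel(e)
    r=least_squares(res,x0); print("fit",r.x.round(4)); print(r.fun.reshape(-1,2).round(1).tolist()); return r.x
E
cat > f2.py <<'E'
from fit import *
c=lambda a:np.array(a)/3.4+[230,90]
p=run(c([289,443]),c([290,136]),c([[290,315],[386,360],[393,480],[297,533],[196,490],[187,378]]),[316,15])
np.save("p.npy",p)
E
python3 f2.py 2
python3 - <<'E'
from h import *
import numpy as np
p=np.load("p.npy");o,A=frame(*p[:3])
for n in("top","scene"):print(n,proj(cam(n),np.array([o+A@[0,0,.066],o+A@[0,.1+p[4],.055],o+A@[0,.072,.066]])).round(1).tolist())
E
```

```text
red [310.52352941  14.28235294] [304   3  26  22 170]
red [483.34  77.57] [470  70  30  13 100]
fit [ 0.5988  0.0685  0.2094 -0.5875  0.055 ]
[[0.1, 0.7], [-0.0, 0.1], [0.1, 0.0], [-1.7, -0.2], [0.3, 1.8], [-0.5, -1.2], [0.3, 0.2], [0.8, -1.2], [0.6, -0.4]]
top [[290.7, 226.2], [218.4, 241.6], [256.9, 234.2]]
scene [[323.7, 250.3], [379.6, 305.3], [350.0, 273.3]]
```

The estimates from the top and wrist cameras disagree by about 9 mm in x. I'll overlay the fit on the top and scene crops.

Run:
```python
from h import *
p=np.load("p.npy");o,A=frame(*p[:3]);out=[]
for n,(x,y) in(("top",(205,180)),("scene",(285,225))):
    im=cv2.imread(f"pics/{n}0.png");c=cv2.resize(im[y:y+80,x:x+115],None,fx=6,fy=6,interpolation=cv2.INTER_CUBIC)[:, :]
    P=np.vstack([o+A@[0,0,.066],o+A@[0,.1+p[4],.055],o+A@[0,.072,.066],hexpts(o,A,p[3],.048)])
    for i,u in enumerate(proj(cam(n),P)):
        cv2.circle(c,tuple(int(v) for v in (u-[x,y]+.5)*6),3,(255,0,255) if i<3 else (255,255,0),-1)
    out.append(c)
im=np.vstack(out)[:, :]; print(im.shape)
cv2.imwrite("pics/o.png",cv2.resize(im,None,fx=.62,fy=.62,interpolation=cv2.INTER_AREA))
```

```text
(960, 690, 3)
```

View pics/o.png

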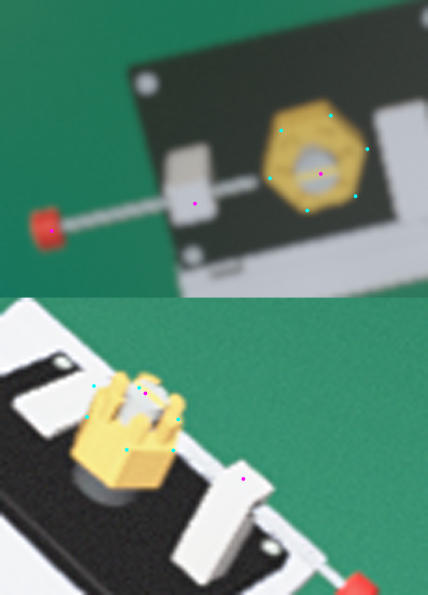

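The fit agrees with the scene camera, and the top camera differs by about 2.5 mm, which is within calibration. I'll adopt x +1 mm, then come closer with the jaws aligned to the flat at 3.7 degrees and refit.

```bash
cat > go.py <<'E'
from h import *
import sys
p=np.load("p.npy");h,phi=float(sys.argv[1]),float(sys.argv[2])
o,A=frame(*p[:3]);s=env.sense();print(s["clock"],s["qpos"].round(2),inc(s,o+A[:,2]*h,toolrot(A,phi)),"mm per axis z cm:",(A[:,2]).round(3), "axes-frame pos",(A.T@(s["position"]-o)).round(4), s["opening"])
E
python3 - <<'E'
import numpy as np
p=np.load("p.npy");p[0]+=.001;p[1]+=.0005;np.save("p.npy",p)
E
python3 go.py .13 3.66
```

```text
2.575 [ 0.41  0.46 -0.84  2.34  1.74  0.38 -1.71] (array([ 3.45,  1.05, -7.38]), array([-0.025, -0.012,  0.049]), 3.2) mm per axis z cm: [-0.489 -0.104  0.866] axes-frame pos [ 0.0058 -0.0031  0.2119] 0.0882335900309944
```

Emit:
carry_out([
  [1.1,0.35,-2.5,-0.01,0,0.02],
  [2.3,0.7,-5,-0.02,-0.01,0.04],
  [3.45,1.05,-7.4,-0.025,-0.012,0.05],
  [3.45,1.05,-7.4,-0.025,-0.012,0.05],
  [3.45,1.05,-7.4,-0.025,-0.012,0.05],
])

```text
clock: 3.2
position: [0.5362, 0.0562, 0.1982]
ee_rot: [-2.97, -0.411, -0.802]
wrist_force: [0.1, -0.4, 0.1]
opening: 0.0882
```

```bash
python3 go.py .13 3.66
python3 - <<'E'
from h import *
s=env.sense(); np.save("s3.npy",s,allow_pickle=True)
im=eyes.read_camera("wrist")[:,:,::-1].copy();cv2.imwrite("pics/w3.png",im)
p=np.load("p.npy");o,A=frame(*p[:3]);C=cam("wrist",s)
P=np.vstack([o+A@[0,0,.066],o+A@[0,.072,.066],hexpts(o,A,p[3],.048)]);U=proj(C,P);print(U.round(1).tolist())
x,y=215,10
c=cv2.resize(im[y:y+290,x:x+220],None,fx=2,fy=2,interpolation=cv2.INTER_CUBIC)
for u in U: cv2.circle(c,tuple(int(v) for v in (u-[x,y]+.5)*2),2,(255,0,255),-1)
cv2.imwrite("pics/c3.png",c)
E
```

```text
3.2 [ 0.37  0.7  -0.9   2.34  2.02  0.61 -1.9 ] (array([ 0.  , -0.07, -0.06]), array([-0.   ,  0.   , -0.002]), 0.1) mm per axis z cm: [-0.489 -0.104  0.866] axes-frame pos [0.0004 0.0007 0.1305] 0.08816778077504604
[[320.9, 260.4], [329.1, 140.0], [282.6, 229.7], [284.0, 270.7], [321.1, 290.2], [358.1, 270.8], [359.5, 229.8], [321.0, 208.0]]
```

View pics/c3.png

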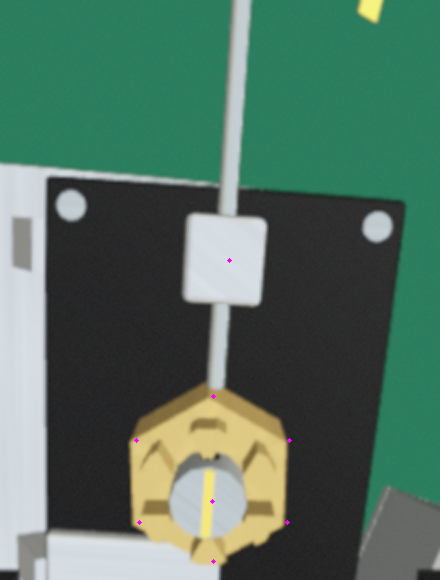

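```bash
python3 - <<'E'
import numpy as np
p=np.load("p.npy");p[0]-=.0006;p[1]-=.0003;np.save("p.npy",p);print(p)
E
python3 go.py .016 3.66
```

```text
[ 0.59923027  0.06869003  0.20939737 -0.58746594  0.05504   ]
3.25 [ 0.37  0.7  -0.9   2.34  2.02  0.61 -1.9 ] (array([ 5.5 ,  1.07, -9.98]), array([ 0.   ,  0.001, -0.002]), 0.1) mm per axis z cm: [-0.489 -0.104  0.866] axes-frame pos [0.0013 0.0009 0.1304] 0.08826940085673107
```

Emit:
carry_out([
  [1.4,0.25,-2.5,0,0,0],
  [2.75,0.5,-5,0,0,0],
  [4.1,0.8,-7.5,0,0,0],
  [5.5,1.05,-10,0,0,0],
  [5.5,1.05,-10,0,0,0],
  [5.5,1.05,-10,0,0,0],
])

```text
clock: 4.0
position: [0.5913, 0.0673, 0.0992]
ee_rot: [-2.969, -0.413, -0.804]
wrist_force: [0.5, -0.3, -0.1]
opening: 0.0881
```

```bash
python3 go.py .016 3.66
```

```text
4.0 [ 0.33  0.97 -0.86  2.24  2.2   0.77 -1.94] (array([ 0.01, -0.02, -0.03]), array([-0.   ,  0.002, -0.003]), 0.2) mm per axis z cm: [-0.489 -0.104  0.866] axes-frame pos [0.0001 0.0002 0.0163] 0.08810815491948128
```

Emit:
carry_out([
  [0,0,0,0,0,0],
  [0,0,0,0,0,0],
  [0,0,0,0,0,0],
  [0,0,0,0,0,0],
  [0,0,0,0,0,0],
  [0,0,0,0,0,0],
], fingers=4.5, force=8)

```text
clock: 4.75
position: [0.5902, 0.0668, 0.097]
ee_rot: [-2.97, -0.412, -0.798]
wrist_force: [-5.1, -2.4, 0.9]
opening: 0.0499
```

```bash
python3 go.py .016 3.66; python3 -c "
from workcell import env;s=env.sense();print(s['wrist_force'],s['torque'])"
```

```text
4.75 [ 0.32  0.98 -0.86  2.24  2.2   0.77 -1.94] (array([0.12, 0.02, 0.18]), array([ 0.   , -0.002, -0.003]), 0.2) mm per axis z cm: [-0.489 -0.104  0.866] axes-frame pos [-0.002   0.0001  0.015 ] 0.049885501650083604
[-5.12661088 -2.36123948  0.94337725] [-0.41660826  1.22308491 -0.17404641]
```

The grip closed at 49.9 mm, the across-flats size. The arm was pulled 2 mm towards −x, so I'll recentre by that amount, grip hard and turn.

Emit:
carry_out([
  [-0.2,-0.04,-0.12,0,0,0],
  [-0.2,-0.04,-0.12,0,0,0],
  [-0.2,-0.04,-0.12,0,0,0],
  [-0.2,-0.04,-0.12,0.05,0.01,-0.085],
  [-0.2,-0.04,-0.12,0.1,0.02,-0.17],
  [-0.2,-0.04,-0.12,0.15,0.031,-0.26],
  [-0.2,-0.04,-0.12,0.15,0.031,-0.26],
], fingers=4.0, force=60)

```text
clock: 5.62
position: [0.5899, 0.0669, 0.0969]
ee_rot: [-2.923, 0.04, -0.768]
wrist_force: [-2.7, -1.2, 5.5]
opening: 0.0493
```

```bash
python3 go.py .015 -30; python3 -c "
from workcell import env;s=env.sense();print(s['wrist_force'],s['torque'])"
```

```text
5.625 [ 0.37  1.02 -0.95  2.25  2.16  0.84 -2.18] (array([0.2 , 0.03, 0.11]), array([ 0.136,  0.033, -0.249]), 16.4) mm per axis z cm: [-0.489 -0.104  0.866] axes-frame pos [-0.0023  0.0002  0.015 ] 0.04925132116355184
[-2.67914639 -1.24760534  5.53744643] [-0.22677025  0.89958237 -0.31148522]
```

Emit:
carry_out([
  [0,0,0,0.05,0.01,-0.085],
  [0,0,0,0.1,0.02,-0.17],
  [0,0,0,0.138,0.031,-0.248],
  [0,0,0,0.138,0.031,-0.248],
  [0,0,0,0.138,0.031,-0.248],
])

```text
clock: 6.25
position: [0.5897, 0.0669, 0.0967]
ee_rot: [-2.831, 0.445, -0.719]
wrist_force: [-2.7, -1.6, 5.0]
opening: 0.049
```

```bash
python3 go.py .015 -30
python3 - <<'E'
from h import *
s=env.sense();print(s['wrist_force'],s['torque']); np.save("s4.npy",s,allow_pickle=True)
im=eyes.read_camera("wrist")[:,:,::-1].copy();cv2.imwrite("pics/w4.png",im)
E
```

```text
6.25 [ 0.4   1.05 -1.03  2.25  2.12  0.9  -2.41] (array([0.22, 0.02, 0.13]), array([-0.001,  0.002, -0.003]), 0.2) mm per axis z cm: [-0.489 -0.104  0.866] axes-frame pos [-0.0025  0.0002  0.015 ] 0.04899064184760574
[-2.70828755 -1.62501742  4.97169668] [-0.28880723  0.83408592 -0.26159926]
```

View pics/w4.png

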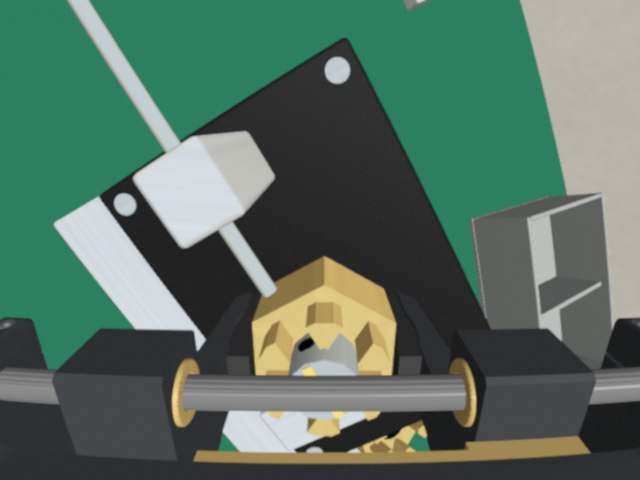

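The slot at about (275,340) now faces the rod tip and shows the cross hole at (305,343) in line. I'll open, back off along the axis and check.

Emit:
carry_out([
  [0,0,0,0,0,0],
  [0,0,0,0,0,0],
  [0,0,0,0,0,0],
  [-1.4,-0.3,2.5,0,0,0],
  [-2.8,-0.6,5,0,0,0],
  [-4.2,-0.9,7.5,0,0,0],
  [-5.6,-1.2,10,-0.08,-0.02,0.15],
  [-5.6,-1.2,10,-0.16,-0.035,0.3],
], fingers=8.5)

```text
clock: 7.3
position: [0.5333, 0.0551, 0.1983]
ee_rot: [-2.933, -0.058, -0.773]
wrist_force: [0.2, 0.1, -0.1]
opening: 0.0849
```

Emit:
carry_out([
  [0,0,0,-0.096,-0.02,0.153],
  [0,0,0,-0.096,-0.02,0.153],
  [0,0,0,-0.096,-0.02,0.153],
])

```text
clock: 7.68
position: [0.5336, 0.0551, 0.1965]
ee_rot: [-2.966, -0.311, -0.792]
wrist_force: [0.1, 0.3, 1.3]
opening: 0.0852
```

```bash
python3 go.py .13 0
python3 - <<'E'
from h import *
s=env.sense(); np.save("s5.npy",s,allow_pickle=True)
im=eyes.read_camera("wrist")[:,:,::-1].copy();cv2.imwrite("pics/w5.png",im)
x,y=215,10
cv2.imwrite("pics/c5.png",cv2.resize(im[y:y+290,x:x+220],None,fx=2,fy=2,interpolation=cv2.INTER_CUBIC))
E
```

```text
7.675 [ 0.42  0.74 -0.99  2.35  1.98  0.68 -1.92] (array([0.21, 0.01, 0.11]), array([-0.002, -0.002, -0.   ]), 0.1) mm per axis z cm: [-0.489 -0.104  0.866] axes-frame pos [-0.0023  0.0003  0.1301] 0.08523732166166233
```

View pics/c5.png

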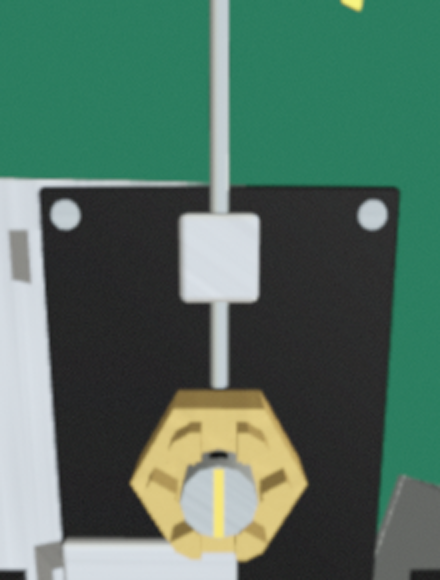

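The nut is aligned: the hexagon corners (131,483) and (306,484) are level, and the slot is in line with the rod tip at (219,387). Next I'll pinch the knob across x.

Run:
```python
from h import *
p=np.load("p.npy");o,A=frame(*p[:3]);s=env.sense()
for y,z in((.155,.13),(.155,.037),(.098,.037)):print(inc(s,o+A@[-.0023,y,z],toolrot(A,0)))
```

```text
(array([-3.200e+00,  1.514e+01,  1.000e-02]), array([-0.002, -0.002, -0.001]), 0.1)
(array([ 1.34, 16.1 , -8.05]), array([-0.002, -0.002, -0.001]), 0.1)
(array([ 2.53, 10.53, -8.05]), array([-0.002, -0.002, -0.001]), 0.1)
```

Emit:
carry_out([
  [-1,5,0,0,0,0],
  [-2.1,10,0,0,0,0],
  [-3.2,15.1,0,0,0,0],
  [-3.2,15.1,0,0,0,0],
  [-3.2,15.1,0,0,0,0],
], fingers=5, force=20)

```text
clock: 8.35
position: [0.5014, 0.2053, 0.1961]
ee_rot: [-2.967, -0.314, -0.792]
wrist_force: [-0.0, -0.5, 0.7]
opening: 0.0502
```

Run:
```python
from h import *
p=np.load("p.npy");o,A=frame(*p[:3]);s=env.sense();C=cam("wrist",s)
im=eyes.read_camera("wrist");cv2.imwrite("pics/w6.png",im[:,:,::-1])
r,g,b=[im[:,:,i].astype(int) for i in range(3)]
nl,lab,st,ce=cv2.connectedComponentsWithStats(((r>120)&(g<70)&(b<70)).astype(np.uint8))
for i in range(1,nl):
    if st[i,4]>300: print(ce[i],st[i])
print((A.T@(s["position"]-o)).round(4),s["qpos"].round(2),s["clock"])
for d in(.047,.05,.055):  # outlines: knob top at z .066, faces y +-7
    print(d,proj(C,np.array([o+A@[-.0023+dx,.1+d+dy,.055+dz] for dx,dy,dz in((0,0,0),(0,-.007,.011),(0,.007,.011),(-.011,0,0),(.011,0,0))])).round(1).tolist())
print(inc(s,o+A@[-.0023,.155,.037],toolrot(A,0)))
```

```text
[320.23239437 250.15023474] [309 241  33  27 426]
[-0.0028  0.1539  0.1298] [ 0.04  0.77 -1.04  2.32  1.82  0.9  -2.13] 8.35
0.047 [[322.6, 263.8], [322.5, 280.7], [322.5, 259.8], [305.6, 263.8], [339.6, 263.8]]
0.05 [[322.6, 259.5], [322.5, 276.3], [322.5, 255.2], [305.6, 259.4], [339.6, 259.5]]
0.055 [[322.6, 252.2], [322.5, 268.9], [322.5, 247.5], [305.5, 252.2], [339.8, 252.2]]
(array([ 4.56,  1.08, -8.02]), array([ 0.   , -0.002, -0.001]), 0.1)
```

Emit:
carry_out([
  [1.5,0.4,-2.7,0,0,0],
  [3,0.75,-5.4,0,0,0],
  [4.6,1.1,-8,0,0,0],
  [4.6,1.1,-8,0,0,0],
])

```text
clock: 8.9
position: [0.5479, 0.214, 0.1145]
ee_rot: [-2.971, -0.308, -0.789]
wrist_force: [-0.9, 0.4, 1.0]
opening: 0.0502
```

Emit:
carry_out([
  [0,0,0,0,0,0],
  [0,0,0,0,0,0],
  [0,0,0,0,0,0],
  [0,0,0,0,0,0],
], fingers=1.8, force=15)

```text
clock: 9.4
position: [0.5467, 0.2168, 0.1169]
ee_rot: [-2.966, -0.317, -0.792]
wrist_force: [-3.8, -1.7, 3.2]
opening: 0.0206
```

Run:
```python
from h import *
p=np.load("p.npy");o,A=frame(*p[:3]);s=env.sense()
print((A.T@(s["position"]-o)).round(4),A.T@s["wrist_force"],s["opening"],A[:,1])
```

```text
[-0.0019  0.1558  0.0379] [-1.87901208 -0.92157715  4.81663712] 0.02062932113127076 [-0.20787047  0.97815636  0.        ]
```

Emit:
carry_out([
  [0.2,-1,0,0,0,0],
  [0.4,-1.9,0,0,0,0],
  [0.6,-2.8,0,0,0,0],
  [0.6,-2.8,0,0,0,0],
])

```text
clock: 9.9
position: [0.5529, 0.1878, 0.1168]
ee_rot: [-2.967, -0.316, -0.792]
wrist_force: [-5.9, -1.2, 6.7]
opening: 0.0209
```

Run:
```python
from h import *
p=np.load("p.npy");o,A=frame(*p[:3]);s=env.sense()
print((A.T@(s["position"]-o)).round(4),A.T@s["wrist_force"],s["opening"],A[:,1])
```

```text
[-0.0019  0.1261  0.0378] [-1.87450195  0.09379108  8.79551225] 0.020863839739221995 [-0.20787047  0.97815636  0.        ]
```

Emit:
carry_out([
  [0.2,-0.9,0,0,0,0],
  [0.4,-1.8,0,0,0,0],
  [0.55,-2.5,0,0,0,0],
  [0.6,-2.75,0,0,0,0],
  [0.6,-2.75,0,0,0,0],
  [0.6,-2.75,0,0,0,0],
])

```text
clock: 10.65
position: [0.5579, 0.1638, 0.1169]
ee_rot: [-2.961, -0.321, -0.789]
wrist_force: [-6.9, 5.4, 3.7]
opening: 0.0207
```

Run:
```python
from h import *
p=np.load("p.npy");o,A=frame(*p[:3]);s=env.sense()
print((A.T@(s["position"]-o)).round(4),A.T@s["wrist_force"],s["opening"],A[:,1])
im=eyes.read_camera("wrist")[:,:,::-1];cv2.imwrite("pics/w7.png",im)
```

```text
[-0.0019  0.1017  0.038 ] [-3.04522508  6.74237915  6.06569305] 0.020738147112533967 [-0.20787047  0.97815636  0.        ]
```

View pics/w7.png

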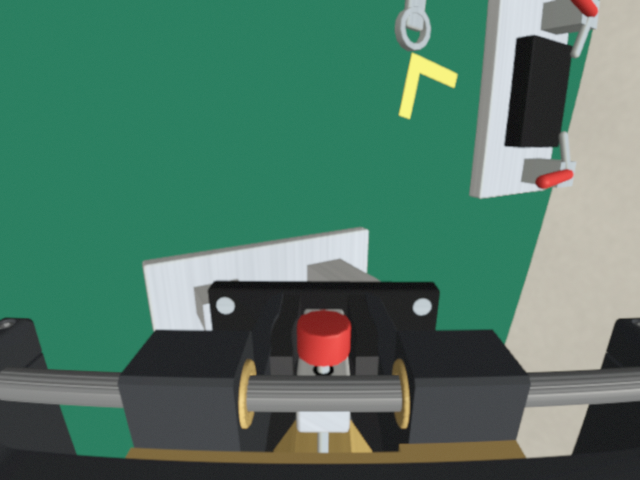

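The knob at (323,338) is now next to the guide, and the force has risen, so it may be at its stop. I'll push a little more to confirm.

Emit:
carry_out([
  [0,0,0,0,0,0],
  [0.06,-0.3,0,0,0,0],
  [0.12,-0.6,0,0,0,0],
  [0.12,-0.6,0,0,0,0],
], force=40)

```text
clock: 11.2
position: [0.5578, 0.1637, 0.1171]
ee_rot: [-2.95, -0.329, -0.783]
wrist_force: [-5.1, 14.9, -4.2]
opening: 0.02
```

Run:
```python
from h import *
p=np.load("p.npy");o,A=frame(*p[:3]);s=env.sense()
print((A.T@(s["position"]-o)).round(4),A.T@s["wrist_force"],s["opening"])
```

```text
[-0.0019  0.1016  0.0382] [-3.72207115 15.66980844 -2.72931832] 0.020013116738464468
```

It's at a hard stop: 16 N with no motion, and the total travel of 54 mm is as expected. I'll relax the push, release and retreat.

Emit:
carry_out([
  [-0.16,0.75,0,0,0,0],
  [-0.16,0.75,0,0,0,0],
])

```text
clock: 11.45
position: [0.5579, 0.1641, 0.1169]
ee_rot: [-2.964, -0.319, -0.791]
wrist_force: [-5.6, 1.1, 5.5]
opening: 0.0196
```

Emit:
carry_out([
  [0,0,0,0,0,0],
  [0,0,0,0,0,0],
  [0,0,0,0,0,0],
  [-1.5,-0.3,2.7,0,0,0],
  [-3,-0.65,5.4,0,0,0],
  [-4.6,-1,8.1,0,0,0],
  [-6,-1.2,10.5,0,0,0],
  [-6,-1.2,10.5,0,0,0],
], fingers=5)

```text
clock: 12.45
position: [0.4995, 0.1508, 0.2232]
ee_rot: [-2.965, -0.316, -0.798]
wrist_force: [0.0, -0.0, 0.1]
opening: 0.0501
```

Emit:
carry_out([
  [1,-4,0,0,0,0],
  [1,-4,0,0,0,0],
  [1,-4,0,0,0,0],
])

```text
clock: 12.82
position: [0.5094, 0.1109, 0.2209]
ee_rot: [-2.966, -0.314, -0.792]
wrist_force: [-0.3, 0.5, -0.4]
opening: 0.0499
```

Run:
```python
from h import *
p=np.load("p.npy");o,A=frame(*p[:3]);s=env.sense();C=cam("wrist",s)
print((A.T@(s["position"]-o)).round(4),s["wrist_force"],s["clock"],s["opening"])
im=eyes.read_camera("wrist")[:,:,::-1].copy()
for d in (0,.004):
  U=proj(C,np.array([o+A@[-.0023,.1+d+dy,.066] for dy in (-.007,.007)]));print(d,U.round(1).tolist())
cv2.imwrite("pics/w8.png",im)
b,g,r=[im[:,:,i].astype(int) for i in range(3)]
nl,lab,st,ce=cv2.connectedComponentsWithStats(((r>120)&(g<70)&(b<70)).astype(np.uint8))
print([ (ce[i].round(1).tolist(),st[i].tolist()) for i in range(1,nl) if st[i,4]>200])
```

```text
[-0.0005  0.06    0.1572] [-0.317596    0.49249168 -0.41314801] 12.825 0.04987116256397404
0 [[319.3, 198.1], [319.2, 176.7]]
0.004 [[319.3, 192.0], [319.2, 170.5]]
[([314.6, 183.5], [307, 174, 29, 23, 294])]
```

View pics/w8.png

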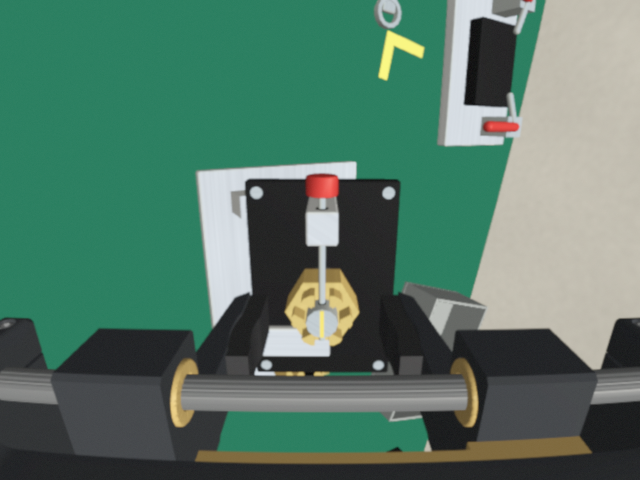

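The knob spans rows 174–197, matching the home prediction of 177–198. The gap to the guide is about 8 mm, the rod runs through the nut's slot and the gripper is clear. Handing in.

```bash
python3 -c "
from workcell import env;print(env.close_job(), env.sense()['clock'])"
```

```text
the job is handed in; nothing more can be done
the job is handed in; nothing more can be done
```

The nut is tightened to the next slot, the locking pin is fully home, and the arm has let go and backed clear. I handed the job in at about 13 s; no verdict is reported.

- **Nut:** I gripped it across the flats and turned it about 0.59 rad clockwise. The wrist picture after release showed the hexagon level and the slot in line with the pin and cross hole, to within about 1–2 degrees.
- **Pin:** I pinched the knob and slid it in about 54 mm to a hard stop, where 16 N gave no further motion. The last picture puts the knob within about 1 mm of home, with about 8 mm left to the guide against 9 mm nominal.
- **Release:** The wrist force was near zero at the end.
- **Bystanders:** The arm's path kept clear of the loose things. I did not measure their positions again at the end.
- **Disagreements:** The top and wrist cameras differed by about 2.5 mm on the spindle's position. Contact when gripping the nut showed it was 2.3 mm nearer the robot than my averaged estimate, so I corrected for that before turning. The fingers read 20–21 mm on the 22 mm knob, and I did not find out why.

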